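# Flip out the light panel's leg and hold the panel upright

## Task

The light panel is parked leaning back in its dock and is needed upright for checking a case. Flip the folded leg on its side forward and down over centre until it stays fully down, then bring the panel upright by its orange handle bar, keeping its lower edge in the dock's groove, and hold it there, leaning neither on the back rest nor on the leg. Finish still gripping the handle with the panel upright and still, and leave the other things on the worktop alone.

Things in the scene. Friction and masses are not known exactly. Their poses are not given: they have to be found in the camera images.
- dock: Grey dock fixed to the worktop: plate 120 (x -35 to +85) x 170 x 8 mm, an aluminium groove along y (18 mm wide, walls 9 mm high, floor 8 mm above the worktop, closed ends) and a black rest bar 60 mm behind the groove, 97 mm above the worktop. Origin: on the worktop below the groove's middle. x points from the groove to the rest (away from the robot), y along the groove, z up. Place and yaw vary.
- panel: Loose black light panel, white lit face, 150 wide x 150 high x 12 mm, about 1 kg. Its round lower edge (16 mm thick) lies in the groove; it tips about that line. Origin: middle of that line, 16 mm above the worktop. z up the panel, y along the groove, x out of its back; the lit face looks to -x. Starts leaning back 30 degrees on the rest and falls back there if let go. Upright: z vertical.
- handle_mid (a point): Middle of the orange round handle bar, 12 mm thick, 80 mm long, along panel y, on a post at 34 mm either side of the middle (58 mm free between them). It lies 180 mm up the panel from the panel's origin, in mid thickness, and 30 mm above the panel's top edge.
- handle: The same orange bar as a rigid part of the panel (origin at its middle, axes as the panel's). Holding the leaning panel here takes about 2 N. With the leg down a panel pulled past upright tips forward until the leg's bar meets the worktop, at a forward lean of about 9 degrees.
- leg_bar (a point): Middle of the yellow round bar, 12 mm thick, on the leg's free end. The bar stands out sideways (panel -y), 17 mm to either side of this point; toward the panel it ends at the leg's flat strip (11 mm wide, 6 mm thick). The point lies 101 mm beside the panel's middle (panel y = -101 mm), 85 mm from the leg's pivot.
- leg (a joint): Swing of the weighted leg (rad) about an axis along panel y, 55 mm up the panel's -y side. 0: folded, pointing up and 15 degrees behind the panel's plane; grows as it swings up, forward (panel -x) and down; 2.53: fully down at its stop. Its weight keeps it at either end; with the panel parked it balances at 0.79 (bar above the axis), past that it falls on by itself. Under 1 N at the bar moves it.
- separator_jar: White jar with a blue lid, 54 mm across, 62 mm high. Bystander, to the left. Origin: centre of its underside.
- stone_model: Green stone model of a dental arch, 52 x 68 x 23 mm. Bystander, to the left. Origin: centre of its underside.
- amber_bottle: Brown bottle with a white cap, 30 mm across, 58 mm high. Bystander, to the left. Origin: centre of its underside.
Things that resemble listed ones, but are neither listed nor needed, are in the scene too. There is more than one size of the dock; the job needs the larger.

How it is judged:
On the way, in this order (a step that is already met when the one before it is completed fails the run):
1. the leg is flipped fully down while the panel still leans back (value of joint leg above 2.36 rad and angle between panel's own z axis and vertical above 0.25 rad), for 0.2 s.
2. the panel is gripped by its handle and upright, in the groove, leg down (angle between panel's own z axis and vertical below 0.09 rad and contact force between the fingers and handle above 2 N and value of joint leg above 2.36 rad and z of panel in the frame of dock below 0.021 m and x of panel in the frame of dock between -0.005 and 0.005 m), for 0.3 s.
At the end, for the whole second after the job is handed in: The fingers grip the orange handle bar (over 2 N); the panel stands within 5 degrees (0.09 rad) of upright and still, so on neither back rest nor leg; its lower edge is within 5 mm of its seat in the groove; the leg is fully down (joint above 2.36 of 2.53 rad) (all of step 2 and angular speed of panel below 0.15 rad/s and linear speed of panel below 0.03 m/s); the arm keeps its last pose, push and grip.
It fails at once if the panel's lower edge is lifted out of the groove (z of panel in the frame of dock above 0.028 m).
It fails at once if a bystander is moved by more than 25 mm (distance of any of separator_jar, stone_model, amber_bottle from where it was at the start of the episode above 0.025 m).
It also fails if it takes over 45 s, if anything falls off the work surface, if the arm or the gripper's body presses on something with over 40 N, if the wrist force passes 120 N, or if a joint passes its speed limit or range.

## Robot

A 6-joint arm with a two-finger parallel gripper is mounted at the origin on a cart in front of the work surface, level with it; the furniture and walls round the work are solid. World frame = base frame: x ahead of the robot, y to its left, z up, the work surface at z = 0. Lengths are in m, angles in rad, forces in N, time in s.
With the tool pointing down it reaches from about 0.375 to 0.975 m from the base axis. Payload 3.8 kg.
Tool frame: the origin (TCP) lies between the finger pads; the fingertips stand r.tips_ahead ahead of it and the grasp point (between the pads) lies 8 mm behind it (r.tips_ahead is the distance from the TCP to the fingertips, in m); z points along the fingers, y is the line along which they close (so a half turn about z gives the same grasp; the last joint's range is limited). The gripper opens to 88 mm and grips with 3 to 60 N. Pads are 18 mm wide; open, the fingers measure 123 mm over their backs; the gripper's body (75 mm by 187 mm) begins 45 mm behind the grasp point.
Start: joints at [-1.212, 0.264, 1.604, -0, 1.274, -0.037], TCP at [0.26, -0.623, 0.213] pointing down, gripper open.
Joint ranges: [-2.63, 2.63], [-0.94, 2.18], [0.31, 2.57], [-1.31, 4.45], [0, 2.66], [-2.55, 2.55]. Speed limits (rad/s): [2.57, 2.57, 3.14, 3.14, 3.14, 3.14].

## Interface

Orientations are given as a rotation vector (axis times angle).
In Python, from rig import r gives the robot as it stands.
- The arm moves only by the tool carry_out, never from a script. Its argument "deltas" is a list of rows, each an object of numbers: "tx", "ty", "tz": the shift along the tool's x, y, z in units of 25 mm (1.0 is 25 mm); "ax", "ay", "az": the turn, a rotation vector about the tool's x, y, z in rad. A call has 1 to 20 rows; each row is the pose to reach, as a shift and turn from the pose commanded when the call began, along the tool's axes at that moment; what a row does not reach only later rows make up. A row lasts 1/8 s, in which the tool goes at most 62.5 mm and 10.7 degrees, less where a joint would pass 70% of its speed; a pose out of reach is approached as far as the arm can. A call with a gripper value outside its range is refused whole. "gripper" is the closure, from 0 (fully open) to 1 (shut), set as the call begins (left out, the last holds). The fingers move at their own pace and stop on an object; "force" is the grip in N (left out, the last holds). Time passes only in rows, so rows that repeat a pose let the fingers close. It gives the time, the measured TCP pose, the force, the opening and the grip force at its end, in the units of the state.
- r.get_obs(): the state, without advancing time (a new reading comes with each control period).
- r.get_image(name): name is "scene" or "top" or "wrist"; returns a dict with "color" (420x560x3 uint8, red, green, blue), "vfov" (degrees; the focal length in pixels is half the picture's height over the tangent of half this angle, whatever the lens; pixels are square), "cx", "cy" (the principal point, pixels), "R" (3x3) and "t" (3): a world point X has camera coordinates R X + t. Camera axes: x right, y down, z forward; pixel columns grow to the right and rows downward; lengths in m; the calibration is good to about 2 mm. A picture is of the moment at which its call begins. There is no depth.
- r.close_job(): hands the job in; it is judged then, once.
Trained networks look in the newest picture that a camera, given by its name, has taken for a name from the list of things; names that differ only in an ending like _2 or _b are one class to them, and where a whole thing is asked for, a point or a joint stands for the part that bears it (a point fixed in the world has none). Each returns a list of dicts, best first, with "confidence" (0 to 1); they miss things now and then, are a little off and sometimes report something else, mostly with a low value. They report only what shows in the picture. A call takes as long as a camera call. They do not tell look-alikes from the thing itself.
- r.trace(camera, label): "pixels" (420x560 bool, what is visible of it) and "position" ([column, row] in pixels, amid what is visible of it).
The state is a dict: "time": time; "qpos": joint angles; "qvel": joint speeds; "tau": joint torques, N m; "tcp_pos": TCP position; "tcp_rot": TCP orientation; "ft_force": force on the tool from outside, world axes, zero at the start; "wrist_torque": the same for the moment, N m; "gripper_width": finger opening in m; "finger_force": force on a finger pad.
Only numpy, scipy, OpenCV 4.12 (cv2) and the standard library are available. Lean on these libraries where they do the work, as an engineer would, in place of code of your own. Each camera call takes 0.05 s, during which the arm holds its last target. There are 200 camera calls.

## Working session

There is one attempt and no reset: what is moved stays moved. The work goes in short steps, Python scripts to look and compute and a tool call to move; the robot and the scene stay as the last step left them, time stands still between calls to the robot, and variables do not carry over. Pictures are saved under pics/ and viewed, at most 12 in all, crops included, and the job is handed in when it is done.

Besides the shell and the picture viewer there is one more tool, called after "Request:" by a JSON object that holds its "fn" and its "kwargs". carry_out: Moves the arm, as the interface text tells. Its arguments: {"type":"object","properties":{"deltas":{"type":"array","items":{"type":"object","properties":{"tx":{"type":"number"},"ty":{"type":"number"},"tz":{"type":"number"},"ax":{"type":"number"},"ay":{"type":"number"},"az":{"type":"number"}}}},"gripper":{"type":"number"},"force":{"type":"number"}},"required":["deltas"]}

```bash
mkdir -p pics; cat > h.py <<'E'
import numpy as np, cv2
from rig import r
def f(im): return im["color"].shape[0]/2/np.tan(np.radians(im["vfov"])/2)
def proj(im,X):
    c=im["R"]@np.array(X)+im["t"]; return f(im)*c[:2]/c[2]+[im["cx"],im["cy"]]
def ray(im,p):
    R=np.array(im["R"]); d=R.T@np.array([(p[0]-im["cx"])/f(im),(p[1]-im["cy"])/f(im),1]); return -R.T@im["t"],d/np.linalg.norm(d)
def onz(im,p,z):
    o,d=ray(im,p); return o+d*(z-o[2])/d[2]
def tri(a,p,b,q):
    o,d=ray(a,p);o2,d2=ray(b,q)
    s=np.linalg.lstsq(np.c_[d,-d2],o2-o,rcond=None)[0]
    A,B=o+d*s[0],o2+d2*s[1]; return (A+B)/2,np.linalg.norm(A-B)
def save(im,n): cv2.imwrite("pics/"+n,im["color"][...,::-1])
E
ls; python3 - <<'E'
from h import *
print(r.tips_ahead); ims={}
for c in("scene","top"):
    im=r.get_image(c);ims[c]=im;save(im,c+".png")
    print(c,f(im),(-np.array(im["R"]).T@im["t"]).round(3))
    for l in("dock","panel","handle_mid","handle","leg_bar","separator_jar","stone_model","amber_bottle"):
        print(l,[(np.round(d["position"]).tolist(),round(d["confidence"],2),int(d["pixels"].sum())) for d in r.trace(c,l)])
im=[ims["scene"]["color"],ims["top"]["color"]]
E
```

```text
h.py
pics
0.011
scene 497.31110047168727 [0.189 0.862 0.713]
dock [([297.0, 253.0], 0.97, 1915), ([330.0, 177.0], 0.86, 1254)]
panel [([281.0, 207.0], 0.97, 4305)]
handle_mid [([260.0, 164.0], 0.81, 313)]
handle [([253.0, 169.0], 0.61, 304)]
leg_bar [([285.0, 153.0], 0.37, 11)]
separator_jar []
stone_model [([227.0, 342.0], 0.91, 800)]
amber_bottle [([288.0, 320.0], 0.79, 452)]
top 414.1825001326349 [0.465 0.24  1.049]
dock [([285.0, 227.0], 0.82, 881), ([375.0, 205.0], 0.63, 1537)]
panel [([294.0, 197.0], 0.86, 3202)]
handle_mid [([288.0, 174.0], 0.64, 252)]
handle [([290.0, 174.0], 0.52, 246)]
leg_bar [([326.0, 177.0], 0.63, 191)]
separator_jar [([250.0, 263.0], 0.6, 416)]
stone_model [([183.0, 221.0], 0.82, 326)]
amber_bottle [([247.0, 263.0], 0.7, 399)]
```

View pics/scene.png

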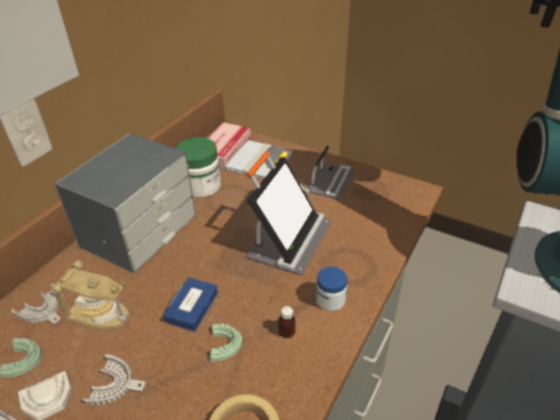

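View pics/top.png

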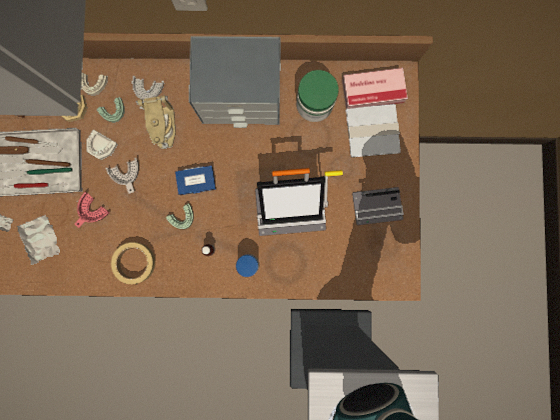

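```bash
cat > fit.py <<'E'
from h import *
from scipy.optimize import least_squares
def blob(im,col,box):
    hsv=cv2.cvtColor(im["color"],cv2.COLOR_RGB2HSV); lo,hi={"o":((3,190,170),(16,255,255)),"y":((24,150,130),(34,255,255))}[col]
    m=cv2.inRange(hsv,lo,hi); k=np.zeros_like(m); x0,y0,x1,y1=box; k[y0:y1,x0:x1]=1; m*=k
    n,l,s,c=cv2.connectedComponentsWithStats(m)
    if n<2: return None
    i=1+s[1:,4].argmax(); p=np.argwhere(l==i)[:,::-1].astype(float); mu=p.mean(0)
    u=np.linalg.svd(p-mu,full_matrices=False)[2][0]; t=(p-mu)@u
    return mu,mu+u*t.min(),mu+u*t.max(),len(p)
E
python3 - <<'E'
from fit import *
S=r.get_image("scene");T=r.get_image("top")
so=blob(S,"o",(235,145,290,180));to=blob(T,"o",(260,160,320,190));sy=blob(S,"y",(265,140,300,170));ty=blob(T,"y",(320,165,350,185))
for n,b in zip(("so","to","sy","ty"),(so,to,sy,ty)): print(n,b)
if so and to: print("handle",tri(S,so[0],T,to[0]))
if sy and ty: print("bar",tri(S,sy[0],T,ty[0]))
e=[onz(T,p,.172) for p in to[1:3]]; print("handle ends z.172",e, np.linalg.norm(e[1]-e[0]))
e=[onz(T,p,.124) for p in ty[1:3]]; print("bar ends",e,np.linalg.norm(e[1]-e[0]))
print(r.get_obs()["tcp_rot"])
for n,p in(("jar",(247,266)),("bot",(208,250))):print(n,onz(T,p,.06))
E
```

```text
so (array([258.28571429, 163.37755102]), array([267.55614179, 152.47279098]), array([249.07422912, 174.21297747]), 98)
to (array([290.52830189, 172.04402516]), array([309.04464222, 170.55521577]), array([272.04264429, 173.53036749]), 159)
sy (array([283.6 , 154.25]), array([285.73520968, 152.64724346]), array([281.09681143, 156.12897324]), 20)
ty (array([333.36486486, 173.05405405]), array([324.90562275, 173.64190839]), array([342.03139636, 172.45179465]), 74)
handle (array([0.61645917, 0.2133009 , 0.17073888]), np.float64(0.000583876760624936))
bar (array([0.61971161, 0.1155508 , 0.13278099]), np.float64(0.005489959561265681))
handle ends z.172 [array([0.62021808, 0.17393574, 0.172     ]), array([0.61279561, 0.25294899, 0.172     ])] 0.07936111238337178
bar ends [array([0.62213801, 0.13457361, 0.124     ]), array([0.62533277, 0.09604469, 0.124     ])] 0.03866114483015825
[3.08026940e+00 6.17603237e-01 2.51229028e-05]
jar [0.40938813 0.31089693 0.06      ]
bot [0.44589134 0.40451765 0.06      ]
```

```bash
python3 - <<'E'
from h import *
S=r.get_image("scene");T=r.get_image("top")
print("lid",tri(S,(200,150),T,(318,88)))
print("cab",tri(S,(187,150),T,(279,113)),tri(S,(100,212),T,(193,113)))
o=r.get_obs(); Rm=cv2.Rodrigues(np.array(o["tcp_rot"]))[0]
print(Rm.round(3), "shift units to hover", (Rm.T@(np.array([.666,.107,.27])-o["tcp_pos"])/.025).round(2))
psi=.092; Rt=np.array([[-np.sin(psi),np.cos(psi),0],[np.cos(psi),np.sin(psi),0],[0,0,-1.]]).T
for sgn in(1,-1):
    Q=np.c_[Rt[:,0]*sgn,Rt[:,1]*sgn,Rt[:,2]]; print(np.linalg.det(Q),cv2.Rodrigues(Rm.T@Q)[0].ravel().round(3))
E
```

```text
lid (array([0.82319943, 0.1455481 , 0.09797942]), np.float64(0.014194157197708805))
cab (array([0.75134028, 0.24395683, 0.17454842]), np.float64(0.01583815469123457)) (array([0.76706197, 0.44440309, 0.15617422]), np.float64(0.04551174204044321))
[[ 0.923  0.386 -0.   ]
 [ 0.386 -0.923  0.   ]
 [ 0.    -0.    -1.   ]] shift units to hover [ 26.23 -20.68  -2.28]
0.9999999999999999 [-0.    -0.    -1.267]
0.9999999999999999 [-0.     0.     1.875]
```

Request:
{"fn": "carry_out", "kwargs": {"deltas": [{"tz":-2.3},{"tx":26.2,"ty":-20.7,"tz":-2.3,"az":-1.267},{"tx":26.2,"ty":-20.7,"tz":-2.3,"az":-1.267},{"tx":26.2,"ty":-20.7,"tz":-2.3,"az":-1.267},{"tx":26.2,"ty":-20.7,"tz":-2.3,"az":-1.267},{"tx":26.2,"ty":-20.7,"tz":-2.3,"az":-1.267},{"tx":26.2,"ty":-20.7,"tz":-2.3,"az":-1.267},{"tx":26.2,"ty":-20.7,"tz":-2.3,"az":-1.267},{"tx":26.2,"ty":-20.7,"tz":-2.3,"az":-1.267},{"tx":26.2,"ty":-20.7,"tz":-2.3,"az":-1.267},{"tx":26.2,"ty":-20.7,"tz":-2.3,"az":-1.267},{"tx":26.2,"ty":-20.7,"tz":-2.3,"az":-1.267},{"tx":26.2,"ty":-20.7,"tz":-2.3,"az":-1.267},{"tx":26.2,"ty":-20.7,"tz":-2.3,"az":-1.267},{"tx":26.2,"ty":-20.7,"tz":-2.3,"az":-1.267},{"tx":26.2,"ty":-20.7,"tz":-2.3,"az":-1.267},{"tx":26.2,"ty":-20.7,"tz":-2.3,"az":-1.267},{"tx":26.2,"ty":-20.7,"tz":-2.3,"az":-1.267}], "gripper": 1}}

```text
schema error: expected keys tx, ty, tz, ax, ay, az
```

Request:
{"fn": "carry_out", "kwargs": {"deltas": [{"tx":0,"ty":0,"tz":-2.3,"ax":0,"ay":0,"az":0},{"tx":26.2,"ty":-20.7,"tz":-2.3,"ax":0,"ay":0,"az":-1.267},{"tx":26.2,"ty":-20.7,"tz":-2.3,"ax":0,"ay":0,"az":-1.267},{"tx":26.2,"ty":-20.7,"tz":-2.3,"ax":0,"ay":0,"az":-1.267},{"tx":26.2,"ty":-20.7,"tz":-2.3,"ax":0,"ay":0,"az":-1.267},{"tx":26.2,"ty":-20.7,"tz":-2.3,"ax":0,"ay":0,"az":-1.267},{"tx":26.2,"ty":-20.7,"tz":-2.3,"ax":0,"ay":0,"az":-1.267},{"tx":26.2,"ty":-20.7,"tz":-2.3,"ax":0,"ay":0,"az":-1.267},{"tx":26.2,"ty":-20.7,"tz":-2.3,"ax":0,"ay":0,"az":-1.267},{"tx":26.2,"ty":-20.7,"tz":-2.3,"ax":0,"ay":0,"az":-1.267},{"tx":26.2,"ty":-20.7,"tz":-2.3,"ax":0,"ay":0,"az":-1.267},{"tx":26.2,"ty":-20.7,"tz":-2.3,"ax":0,"ay":0,"az":-1.267},{"tx":26.2,"ty":-20.7,"tz":-2.3,"ax":0,"ay":0,"az":-1.267},{"tx":26.2,"ty":-20.7,"tz":-2.3,"ax":0,"ay":0,"az":-1.267},{"tx":26.2,"ty":-20.7,"tz":-2.3,"ax":0,"ay":0,"az":-1.267},{"tx":26.2,"ty":-20.7,"tz":-2.3,"ax":0,"ay":0,"az":-1.267},{"tx":26.2,"ty":-20.7,"tz":-2.3,"ax":0,"ay":0,"az":-1.267},{"tx":26.2,"ty":-20.7,"tz":-2.3,"ax":0,"ay":0,"az":-1.267}], "gripper": 1}}

```text
time: 3.35
tcp_pos: [0.6646, 0.1053, 0.2708]
tcp_rot: [2.119, 2.319, -0.0]
ft_force: [-0.3, -0.1, -0.0]
gripper_width: 0.0005
finger_force: 0.0
```

```bash
python3 - <<'E'
from fit import *
W=r.get_image("wrist");save(W,"w1.png");T=r.get_image("top")
o=r.get_obs();print(o["tcp_pos"],cv2.Rodrigues(np.array(o["tcp_rot"]))[0].round(3))
b=blob(W,"y",(0,0,560,420));print(b)
if b: print([onz(W,p,.124) for p in b[:3]])
b=blob(W,"o",(0,0,560,420));print(b)
if b: print([onz(W,p,.172) for p in b[:3]])
for l in("leg_bar","handle_mid"): print(l,[(d["position"],d["confidence"]) for d in r.trace("wrist",l)])
E
```

```text
[0.66476357 0.10565765 0.27084047] [[-0.09   0.996  0.   ]
 [ 0.996  0.09  -0.   ]
 [-0.     0.    -1.   ]]
(array([232.36590038, 171.41570881]), array([231.81049545, 148.00449578]), array([232.90174282, 194.00233104]), 522)
[array([0.62360975, 0.11575652, 0.124     ]), array([0.62198574, 0.13574048, 0.124     ]), array([0.62522928, 0.09582785, 0.124     ])]
(array([228.3492823 ,  49.47368421]), array([ 2.26389027e+02, -1.54092994e-02]), array([230.27097696,  97.98926664]), 209)
[array([0.62133776, 0.20684819, 0.172     ]), array([0.61842379, 0.23666429, 0.172     ]), array([0.62438573, 0.17566105, 0.172     ])]
leg_bar []
handle_mid [([221.4, 53.6], 0.77)]
```

View pics/w1.png

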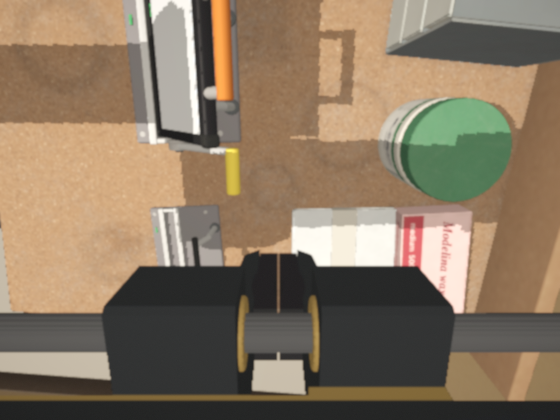

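Request:
{"fn": "carry_out", "kwargs": {"deltas": [{"tx":0.1,"ty":0,"tz":2.4,"ax":0,"ay":0,"az":0},{"tx":0.1,"ty":0,"tz":4.5,"ax":0,"ay":0,"az":0},{"tx":0.1,"ty":0,"tz":5.9,"ax":0,"ay":0,"az":0},{"tx":0.1,"ty":0,"tz":5.9,"ax":0,"ay":0,"az":0},{"tx":0.1,"ty":-0.6,"tz":5.9,"ax":0,"ay":0,"az":0},{"tx":0.1,"ty":-1.0,"tz":5.8,"ax":0,"ay":0,"az":0},{"tx":0.1,"ty":-1.4,"tz":5.6,"ax":0,"ay":0,"az":0},{"tx":0.1,"ty":-1.8,"tz":5.4,"ax":0,"ay":0,"az":0},{"tx":0.1,"ty":-2.2,"tz":5.3,"ax":0,"ay":0,"az":0},{"tx":0.1,"ty":-2.6,"tz":5.2,"ax":0,"ay":0,"az":0},{"tx":0.1,"ty":-3.0,"tz":5.1,"ax":0,"ay":0,"az":0},{"tx":0.1,"ty":-3.4,"tz":5.0,"ax":0,"ay":0,"az":0},{"tx":0.1,"ty":-3.8,"tz":4.9,"ax":0,"ay":0,"az":0},{"tx":0.1,"ty":-4.2,"tz":4.9,"ax":0,"ay":0,"az":0},{"tx":0.1,"ty":-4.2,"tz":4.0,"ax":0,"ay":0,"az":0},{"tx":0.1,"ty":-4.2,"tz":1.5,"ax":0,"ay":0,"az":0},{"tx":0.1,"ty":-4.2,"tz":0,"ax":0,"ay":0,"az":0},{"tx":0.1,"ty":-4.2,"tz":0,"ax":0,"ay":0,"az":0}]}}

```text
time: 5.8
tcp_pos: [0.5625, 0.1004, 0.2749]
tcp_rot: [2.113, 2.317, 0.01]
ft_force: [-0.2, 0.4, -1.0]
gripper_width: 0.0008
finger_force: 0.0
```

```bash
python3 - <<'E'
from fit import *
W=r.get_image("wrist");S=r.get_image("scene");T=r.get_image("top");save(W,"w2.png");save(S,"s2.png")
for n,I in(("w",W),("t",T)):
    b=blob(I,"y",(0,0,560,420) if n=="w" else(250,150,400,260));print(n,b)
    if b: print([onz(I,p,.049) for p in b[:3]])
o=r.get_obs();print(o["tcp_pos"],o["time"],o["ft_force"])
for l in("panel","handle_mid"): print(l,[(d["position"],d["confidence"]) for d in r.trace("scene",l)])
E
```

```text
w (array([348.19162996, 175.15198238]), array([349.59808295, 152.91134559]), array([346.79881283, 197.17699128]), 454)
[array([0.63972331, 0.1043519 , 0.049     ]), array([0.63781963, 0.12823331, 0.049     ]), array([0.6416695 , 0.07993716, 0.049     ])]
t (array([329.87096774, 172.96774194]), array([335.17924744, 172.11234881]), array([324.96115244, 173.75892524]), 31)
[array([0.63669021, 0.11397767, 0.049     ]), array([0.63895763, 0.10106979, 0.049     ]), array([0.63459323, 0.12591533, 0.049     ])]
[0.55922526 0.09988415 0.26867429] 5.95 [ 0.41231898 -0.73920245 -0.15376489]
panel [([282.4, 204.1], 0.86)]
handle_mid [([262.2, 165.4], 0.67)]
```

View pics/w2.png

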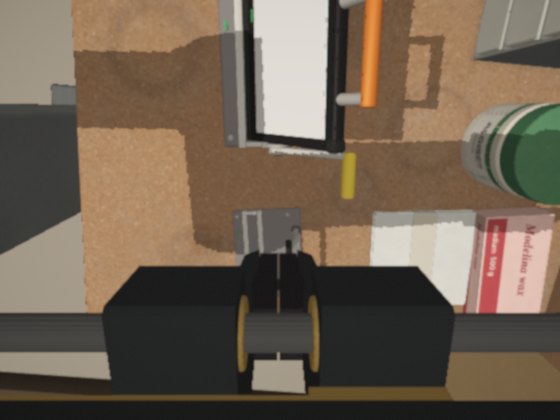

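Request:
{"fn": "carry_out", "kwargs": {"deltas": [{"tx":0.2,"ty":2.2,"tz":0,"ax":0,"ay":0,"az":0},{"tx":0.2,"ty":4.2,"tz":0,"ax":0,"ay":0,"az":0},{"tx":0.2,"ty":4.2,"tz":0,"ax":0,"ay":0,"az":0},{"tx":0.2,"ty":4.2,"tz":2.5,"ax":0,"ay":0,"az":0},{"tx":0.2,"ty":4.2,"tz":4.8,"ax":0,"ay":0,"az":0},{"tx":0.2,"ty":4.2,"tz":6.1,"ax":0,"ay":0,"az":0},{"tx":0.2,"ty":4.2,"tz":6.1,"ax":0,"ay":0,"az":0},{"tx":0.2,"ty":4.2,"tz":6.1,"ax":0,"ay":0,"az":0}]}}

```text
time: 7.05
tcp_pos: [0.6647, 0.1147, 0.1192]
tcp_rot: [2.116, 2.321, 0.002]
ft_force: [0.0, 0.3, 0.7]
gripper_width: 0.0001
finger_force: 0.0
```

```bash
python3 - <<'E'
from fit import *
S=r.get_image("scene");cv2.imwrite("pics/s3.png",cv2.resize(S["color"][110:250,190:370,::-1],None,fx=4,fy=4,interpolation=2))
o=r.get_obs();print(o["tcp_pos"],o["time"],o["ft_force"])
E
```

```text
[0.66559037 0.11483219 0.12031775] 7.1 [-0.20654261  0.00589293  0.90198823]
```

View pics/s3.png

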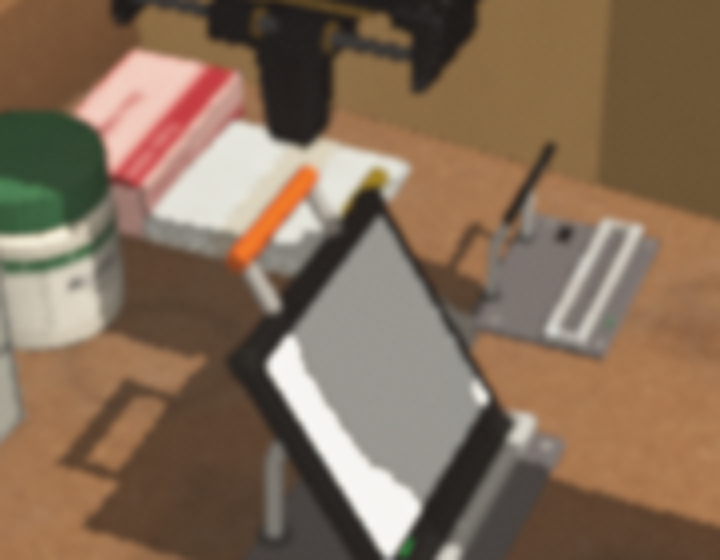

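Request:
{"fn": "carry_out", "kwargs": {"deltas": [{"tx":0,"ty":-0.6,"tz":0,"ax":0,"ay":0,"az":0},{"tx":0,"ty":-1.0,"tz":0,"ax":0,"ay":0,"az":0},{"tx":0,"ty":-1.4,"tz":0,"ax":0,"ay":0,"az":0},{"tx":0,"ty":-1.8,"tz":-0.1,"ax":0,"ay":0,"az":0},{"tx":0,"ty":-2.2,"tz":-0.2,"ax":0,"ay":0,"az":0},{"tx":0,"ty":-2.2,"tz":-0.2,"ax":0,"ay":0,"az":0}]}}

```text
time: 7.85
tcp_pos: [0.6091, 0.1096, 0.1233]
tcp_rot: [2.117, 2.321, 0.0]
ft_force: [0.9, 0.7, 0.0]
gripper_width: 0.0002
finger_force: 0.0
```

```bash
python3 - <<'E'
from fit import *
S=r.get_image("scene");T=r.get_image("top")
b=S["color"][110:210,230:350,::-1];c=T["color"][120:240,250:370,::-1]
cv2.imwrite("pics/s4.png",np.hstack([cv2.resize(b,(400,400)),cv2.resize(c,(400,400))]))
o=r.get_obs();print(o["tcp_pos"],o["time"],o["ft_force"])
b=blob(T,"y",(310,150,350,240));c=blob(S,"y",(265,120,320,190));print(b,c)
if b is not None and c is not None: print(tri(S,c[0],T,b[0]))
E
```

```text
[0.60983682 0.10966401 0.1231607 ] 7.95 [ 0.29386986  0.13696435 -0.40861417]
(array([326.92857143, 173.14285714]), array([324.87074674, 172.81749779]), array([329.08169708, 173.48328437]), 14) None
```

View pics/s4.png

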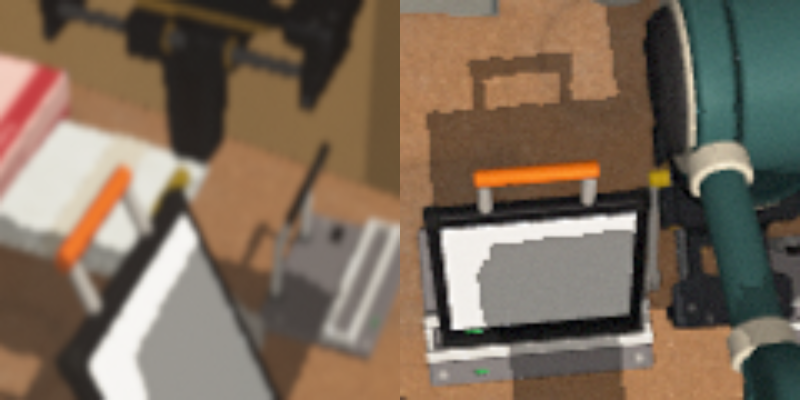

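```bash
python3 - <<'E'
from fit import *
S=r.get_image("scene");T=r.get_image("top");W=r.get_image("wrist");save(W,"w3.png")
p=np.array(r.get_obs()["tcp_pos"])
print("tip",proj(S,p-[0,0,.011]),proj(S,p-[0,0,.011]+[0,.009,0]),proj(S,p-[0,0,.011]-[.0175,0,0]),proj(S,p-[0,0,.011]+[.0175,0,0]))
print("bar pred",proj(S,(.6235,.1145,.124)),"ends",proj(S,(.6220,.131,.124)),proj(S,(.6251,.0975,.124)))
print("handle",proj(S,(.6165,.2133,.172)))
E
```

```text
tip [287.84421467 162.2650279 ] [285.75709139 164.4368413 ] [295.1613045  164.56078338] [280.62083345 159.99867373]
bar pred [281.00845604 156.88148989] ends [277.69721253 161.0460276 ] [284.3221276  152.67877151]
handle [258.08563833 162.80557162]
```

View pics/w3.png

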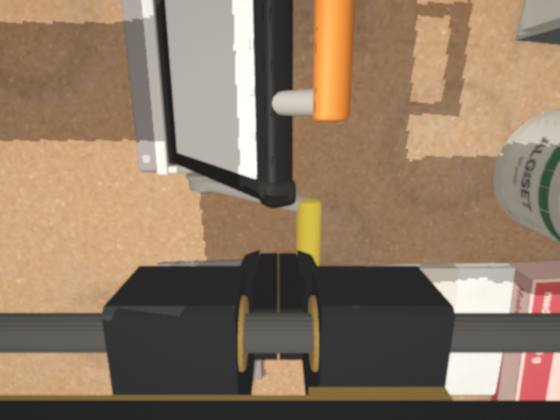

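```bash
python3 - <<'E'
from fit import *
W=r.get_image("wrist")
p=np.array(r.get_obs()["tcp_pos"]); print(p,"cam",-np.array(W["R"]).T@W["t"])
for dz in(.05,0,-.011):
  print(dz,[proj(W,p+np.array([dx,dy,dz])).round() for dx,dy in((0,0),(0,.009),(0,-.009),(.0175,.009))])
print("bar",proj(W,(.6220,.131,.124)),proj(W,(.6251,.0975,.124)))
for z in(.124,.1): print([onz(W,q,z).round(4) for q in((308,200),(308,262),(278,255))])
E
```

```text
[0.6098713  0.1096134  0.12275505] cam [0.60332744 0.17646429 0.29477704]
0.05 [array([279., 299.]), array([281., 277.]), array([277., 321.]), array([330., 281.])]
0 [array([279., 249.]), array([281., 232.]), array([277., 266.]), array([316., 235.])]
-0.011 [array([279., 241.]), array([280., 225.]), array([277., 257.]), array([314., 228.])]
bar [308.33602852 210.11982021] [306.89210227 275.00761568]
[array([0.6213, 0.1359, 0.124 ]), array([0.6249, 0.1045, 0.124 ]), array([0.6097, 0.1069, 0.124 ])]
[array([0.6238, 0.1302, 0.1   ]), array([0.6279, 0.0944, 0.1   ]), array([0.6106, 0.0971, 0.1   ])]
```

Request:
{"fn": "carry_out", "kwargs": {"deltas": [{"tx":-0.1,"ty":0,"tz":-0.6,"ax":0,"ay":0,"az":0},{"tx":-0.1,"ty":1.5,"tz":-0.6,"ax":0,"ay":0,"az":0},{"tx":-0.1,"ty":2.3,"tz":-0.4,"ax":0,"ay":0,"az":0},{"tx":-0.1,"ty":2.3,"tz":0.8,"ax":0,"ay":0,"az":0},{"tx":-0.1,"ty":2.3,"tz":0.8,"ax":0,"ay":0,"az":0},{"tx":-0.1,"ty":1.7,"tz":0.8,"ax":0,"ay":0,"az":0},{"tx":-0.1,"ty":1.2,"tz":0.8,"ax":0,"ay":0,"az":0},{"tx":-0.1,"ty":0.7,"tz":0.7,"ax":0,"ay":0,"az":0},{"tx":-0.1,"ty":0.3,"tz":0.6,"ax":0,"ay":0,"az":0},{"tx":-0.1,"ty":0.3,"tz":0.6,"ax":0,"ay":0,"az":0}]}}

```text
time: 9.4
tcp_pos: [0.6169, 0.1078, 0.1088]
tcp_rot: [2.116, 2.321, 0.001]
ft_force: [-0.4, 0.1, -0.1]
gripper_width: 0.0003
finger_force: 0.0
```

```bash
python3 - <<'E'
from fit import *
S=r.get_image("scene");T=r.get_image("top");W=r.get_image("wrist")
b=W["color"][100:400,130:430,::-1];c=S["color"][110:210,230:330,::-1]
cv2.imwrite("pics/s5.png",np.hstack([cv2.resize(b,(400,400)),cv2.resize(c,(400,400))]))
o=r.get_obs();print(o["tcp_pos"],o["time"],o["ft_force"])
b=blob(W,"y",(0,0,560,420));print(b)
E
```

```text
[0.61768385 0.10784712 0.10820406] 9.55 [-0.04256227 -0.44486798  0.0112841 ]
(array([294.20740741, 227.47489712]), array([295.35899536, 200.9721473 ]), array([293.10188355, 252.91752373]), 1215)
```

View pics/s5.png

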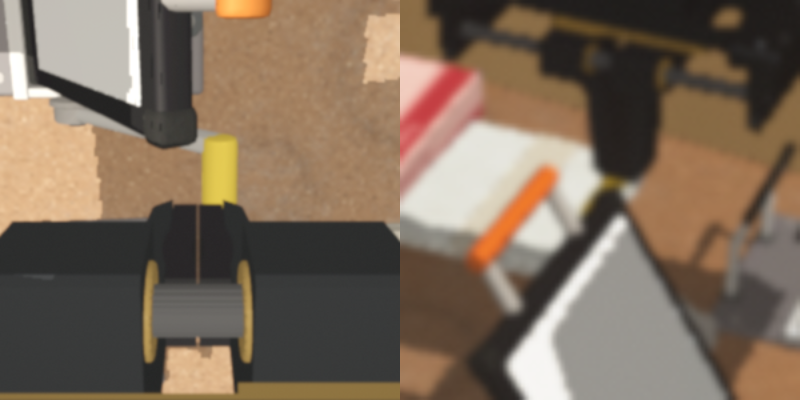

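```bash
python3 - <<'E'
from fit import *
S=r.get_image("scene");W=r.get_image("wrist");p=np.array(r.get_obs()["tcp_pos"])
# lowest black at scene (286,155); wrist leading edge (278,253)
print(p,tri(S,(286.5,154.5),W,(278,253)))
b=blob(W,"y",(0,0,560,420));c=blob(S,"y",(265,120,320,190));print(b[0],c)
# bar visible inner end in wrist vs strip: lines
for z in(.09,.1,.11,.124,.135): print(z,[onz(W,q,z).round(4) for q in((295,201),(293,253))])
print("pred bar",[proj(W,q).round() for q in((.6220,.131,.124),(.6251,.0975,.124))],[proj(S,q).round() for q in((.6220,.131,.124),(.6251,.0975,.124))])
E
```

```text
[0.61767025 0.10782462 0.10785201] (array([0.61436925, 0.11292308, 0.13105854]), np.float64(0.005799957462795817))
[294.14799673 227.37857727] None
0.09 [array([0.6243, 0.1284, 0.09  ]), array([0.6263, 0.0992, 0.09  ])]
0.1 [array([0.6236, 0.1308, 0.1   ]), array([0.6255, 0.1032, 0.1   ])]
0.11 [array([0.6229, 0.1333, 0.11  ]), array([0.6247, 0.1071, 0.11  ])]
0.124 [array([0.6219, 0.1367, 0.124 ]), array([0.6236, 0.1127, 0.124 ])]
0.135 [array([0.6212, 0.1394, 0.135 ]), array([0.6227, 0.1171, 0.135 ])]
pred bar [array([294., 214.]), array([293., 284.])] [array([278., 161.]), array([284., 153.])]
```

Request:
{"fn": "carry_out", "kwargs": {"deltas": [{"tx":0,"ty":0,"tz":-0.4,"ax":0,"ay":0,"az":0},{"tx":0,"ty":1.4,"tz":-0.4,"ax":0,"ay":0,"az":0},{"tx":0,"ty":2.0,"tz":-0.2,"ax":0,"ay":0,"az":0},{"tx":0,"ty":2.0,"tz":0.8,"ax":0,"ay":0,"az":0},{"tx":0,"ty":2.0,"tz":0.8,"ax":0,"ay":0,"az":0},{"tx":0,"ty":1.5,"tz":0.8,"ax":0,"ay":0,"az":0},{"tx":0,"ty":1.0,"tz":0.8,"ax":0,"ay":0,"az":0},{"tx":0,"ty":0.6,"tz":0.7,"ax":0,"ay":0,"az":0},{"tx":0,"ty":0.2,"tz":0.6,"ax":0,"ay":0,"az":0},{"tx":0,"ty":0.2,"tz":0.6,"ax":0,"ay":0,"az":0}]}}

```text
time: 10.9
tcp_pos: [0.6216, 0.1083, 0.0943]
tcp_rot: [2.116, 2.321, 0.002]
ft_force: [0.4, -0.3, 0.6]
gripper_width: 0.0006
finger_force: 0.3
```

```bash
python3 - <<'E'
from fit import *
W=r.get_image("wrist")
o=r.get_obs();print(r.tips_ahead,o["tcp_pos"],o["time"],o["ft_force"])
b=blob(W,"y",(0,0,560,420));print(b)
p=np.array(o["tcp_pos"]);print("no-move pred",[proj(W,q).round() for q in((.6220,.131,.124),(.6251,.0975,.124))])
save(W,"w6.png")
E
```

```text
0.011 [0.62150239 0.10827297 0.09351658] 10.95 [ 0.63552083 -0.29788057  0.04371052]
(array([218.7413925, 244.1185922]), array([217.40384519, 221.97560573]), array([220.0536212 , 265.84243115]), 1307)
no-move pred [array([285., 223.]), array([285., 299.])]
```

Request:
{"fn": "carry_out", "kwargs": {"deltas": [{"tx":0,"ty":-0.4,"tz":-0.1,"ax":0,"ay":0,"az":0},{"tx":0,"ty":-0.8,"tz":-0.2,"ax":0,"ay":0,"az":0},{"tx":0,"ty":-1.2,"tz":-0.3,"ax":0,"ay":0,"az":0},{"tx":0,"ty":-1.6,"tz":-0.3,"ax":0,"ay":0,"az":0},{"tx":0,"ty":-2.0,"tz":-0.3,"ax":0,"ay":0,"az":0},{"tx":0,"ty":-2.4,"tz":-0.3,"ax":0,"ay":0,"az":0},{"tx":0,"ty":-2.8,"tz":-0.3,"ax":0,"ay":0,"az":0},{"tx":0,"ty":-3.0,"tz":-0.3,"ax":0,"ay":0,"az":0},{"tx":0,"ty":-3.0,"tz":-0.3,"ax":0,"ay":0,"az":0},{"tx":0,"ty":-3.0,"tz":-2.5,"ax":0,"ay":0,"az":0},{"tx":0,"ty":-3.0,"tz":-5,"ax":0,"ay":0,"az":0},{"tx":0,"ty":-3.0,"tz":-7,"ax":0,"ay":0,"az":0},{"tx":0,"ty":-3.0,"tz":-7,"ax":0,"ay":0,"az":0}]}}

```text
time: 12.58
tcp_pos: [0.5513, 0.1019, 0.2742]
tcp_rot: [2.112, 2.316, 0.014]
ft_force: [0.5, 0.5, -0.7]
gripper_width: 0.0003
finger_force: 0.0
```

```bash
python3 - <<'E'
from fit import *
W=r.get_image("wrist");T=r.get_image("top")
o=r.get_obs();print(o["tcp_pos"],o["time"],o["ft_force"])
for n,I in(("w",W),("t",T)):
    b=blob(I,"y",(0,0,560,420) if n=="w" else(300,150,350,260));print(n,b)
    if b: print([onz(I,p,.049).round(4) for p in b[:3]])
b=blob(W,"o",(0,0,560,420));print([onz(W,p,.172).round(4) for p in b[:3]] if b else 0)
P=np.array([.527,.205,.016])
print("pred down", P+[.0275-.0837,0,.0476-.0148]+np.array([.0093,-.1006,0]))
save(W,"w7.png")
E
```

```text
[0.54802727 0.10143025 0.26828217] 12.675 [ 0.38553845 -0.29898668 -0.42925115]
w (array([208.11693548, 168.26612903]), array([206.47075752, 149.77998085]), array([209.60229836, 184.94636577]), 248)
[array([0.4783, 0.0999, 0.049 ]), array([0.4757, 0.1194, 0.049 ]), array([0.4807, 0.0818, 0.049 ])]
t (array([335.33333333, 237.52777778]), array([326.93713817, 238.14531664]), array([342.0758934 , 237.03186352]), 36)
[array([0.4799, 0.1002, 0.049 ]), array([0.4781, 0.1204, 0.049 ]), array([0.4813, 0.084 , 0.049 ])]
[array([0.6202, 0.2107, 0.172 ]), array([0.6171, 0.2448, 0.172 ]), array([0.6234, 0.175 , 0.172 ])]
pred down [0.4801 0.1044 0.0488]
```

View pics/w7.png

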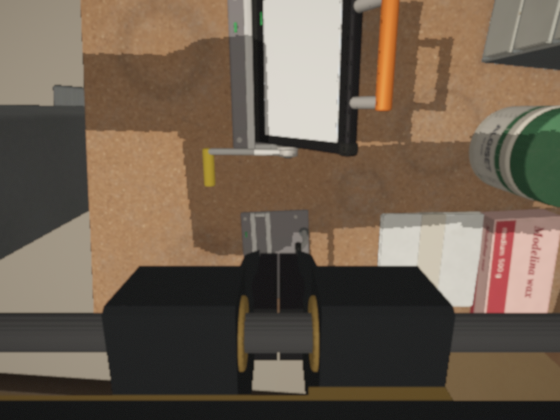

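Request:
{"fn": "carry_out", "kwargs": {"deltas": [{"tx":2.1,"ty":1.6,"tz":0,"ax":0,"ay":0,"az":0},{"tx":4.2,"ty":3.2,"tz":0,"ax":0,"ay":0,"az":0},{"tx":4.2,"ty":3.2,"tz":0,"ax":0,"ay":0,"az":0},{"tx":4.2,"ty":3.2,"tz":0,"ax":0,"ay":0,"az":0},{"tx":4.2,"ty":3.2,"tz":0,"ax":0,"ay":0,"az":0},{"tx":4.2,"ty":3.2,"tz":0,"ax":0,"ay":0,"az":0}], "gripper": 0}}

```text
time: 13.42
tcp_pos: [0.6172, 0.2121, 0.2682]
tcp_rot: [2.118, 2.32, -0.0]
ft_force: [0.1, -0.2, -1.0]
gripper_width: 0.0585
finger_force: 0.0
```

```bash
python3 - <<'E'
from fit import *
W=r.get_image("wrist");S=r.get_image("scene")
o=r.get_obs();print(o["tcp_pos"],o["time"],o["gripper_width"])
b=blob(W,"o",(0,0,560,420));print(b,[onz(W,p,.172).round(4) for p in b[:3]] if b else 0)
p=np.array(o["tcp_pos"])
for dz in(-.011,.023):
  print(dz,[(proj(W,p+[dx,.01,dz]).round(),proj(S,p+[dx,0,dz]).round()) for dx in(-.044,.044)])
a=W["color"][:,:,::-1];c=S["color"][40:260,140:360,::-1]
cv2.imwrite("pics/s8.png",np.hstack([cv2.resize(a,(400,300)),cv2.resize(c,(300,300))]))
E
```

```text
[0.61743463 0.21233499 0.26847448] 13.525 0.06645185117373667
(array([282.1461794 , 214.95681063]), array([286.69311   , 147.18067398]), array([279.8450021 , 249.25795152]), 301) [array([0.6207, 0.2019, 0.172 ]), array([0.6192, 0.2524, 0.172 ]), array([0.6215, 0.1744, 0.172 ])]
-0.011 [(array([195., 215.]), array([277., 129.])), (array([366., 230.]), array([235., 117.]))]
0.023 [(array([178., 238.]), array([277., 112.])), (array([384., 255.]), array([234., 100.]))]
```

View pics/s8.png

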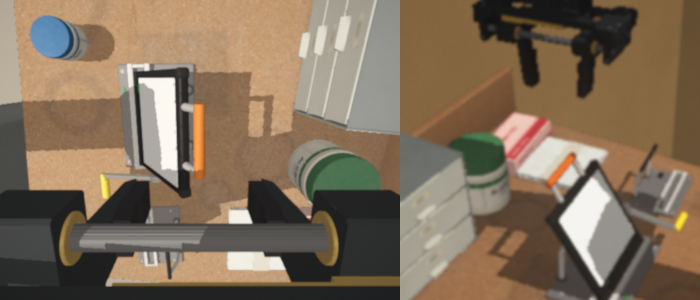

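Request:
{"fn": "carry_out", "kwargs": {"deltas": [{"tx":0,"ty":0.05,"tz":2,"ax":0,"ay":0,"az":0},{"tx":0,"ty":0.05,"tz":4,"ax":0,"ay":0,"az":0},{"tx":0,"ty":0.05,"tz":5,"ax":0,"ay":0,"az":0},{"tx":0,"ty":0.05,"tz":5.3,"ax":0,"ay":0,"az":0},{"tx":0,"ty":0.05,"tz":5.3,"ax":0,"ay":0,"az":0}]}}

```text
time: 14.15
tcp_pos: [0.6191, 0.2132, 0.136]
tcp_rot: [2.117, 2.321, 0.001]
ft_force: [-0.1, 0.6, 0.1]
gripper_width: 0.0881
finger_force: 0.0
```

```bash
python3 - <<'E'
from fit import *
W=r.get_image("wrist");S=r.get_image("scene")
o=r.get_obs();print(o["tcp_pos"],o["time"],o["gripper_width"],o["ft_force"])
a=W["color"][:,:,::-1];c=S["color"][100:210,200:310,::-1]
cv2.imwrite("pics/s9.png",np.hstack([cv2.resize(a,(400,300)),cv2.resize(c,(400,400))[50:350]]))
E
```

```text
[0.62020833 0.21369539 0.13753709] 14.25 0.08759555424159776 [-0.47460429 -0.8457988  -0.44151046]
```

View pics/s9.png

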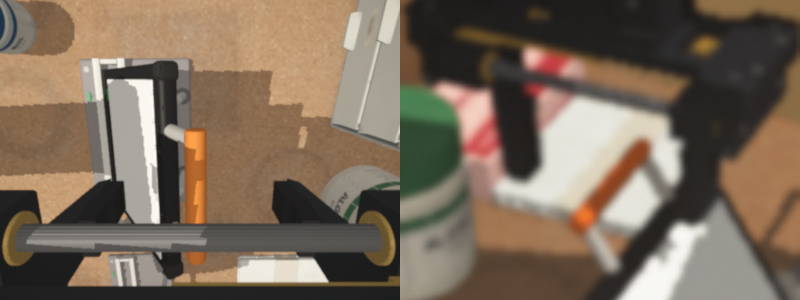

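Request:
{"fn": "carry_out", "kwargs": {"deltas": [{"tx":0,"ty":0,"tz":0.15,"ax":0,"ay":0,"az":0},{"tx":0,"ty":0,"tz":0.15,"ax":0,"ay":0,"az":0},{"tx":0,"ty":0,"tz":0.15,"ax":0,"ay":0,"az":0},{"tx":0,"ty":0,"tz":0.15,"ax":0,"ay":0,"az":0},{"tx":0,"ty":0,"tz":0.15,"ax":0,"ay":0,"az":0},{"tx":0,"ty":0,"tz":0.15,"ax":0,"ay":0,"az":0},{"tx":0,"ty":0,"tz":0.15,"ax":0,"ay":0,"az":0},{"tx":0,"ty":0,"tz":0.15,"ax":0,"ay":0,"az":0},{"tx":0,"ty":0,"tz":0.15,"ax":0,"ay":0,"az":0},{"tx":0,"ty":0,"tz":0.15,"ax":0,"ay":0,"az":0}], "gripper": 1, "force": 15}}

```text
time: 15.5
tcp_pos: [0.6176, 0.2133, 0.1314]
tcp_rot: [-2.116, -2.32, 0.003]
ft_force: [-5.3, -0.9, 2.2]
gripper_width: 0.0117
finger_force: 15.0
```

Request:
{"fn": "carry_out", "kwargs": {"deltas": [{"tx":0,"ty":-0.28,"tz":-0.14,"ax":0,"ay":0,"az":0},{"tx":0,"ty":-0.56,"tz":-0.27,"ax":0,"ay":0,"az":0},{"tx":0,"ty":-0.85,"tz":-0.38,"ax":0,"ay":0,"az":0},{"tx":0,"ty":-1.14,"tz":-0.49,"ax":0,"ay":0,"az":0},{"tx":0,"ty":-1.44,"tz":-0.58,"ax":0,"ay":0,"az":0},{"tx":0,"ty":-1.74,"tz":-0.67,"ax":0,"ay":0,"az":0},{"tx":0,"ty":-2.04,"tz":-0.73,"ax":0,"ay":0,"az":0},{"tx":0,"ty":-2.35,"tz":-0.79,"ax":0,"ay":0,"az":0},{"tx":0,"ty":-2.66,"tz":-0.83,"ax":0,"ay":0,"az":0},{"tx":0,"ty":-2.97,"tz":-0.87,"ax":0,"ay":0,"az":0},{"tx":0,"ty":-3.28,"tz":-0.89,"ax":0,"ay":0,"az":0},{"tx":0,"ty":-3.5,"tz":-0.9,"ax":0,"ay":0,"az":0},{"tx":0,"ty":-3.5,"tz":-0.9,"ax":0,"ay":0,"az":0},{"tx":0,"ty":-3.5,"tz":-0.9,"ax":0,"ay":0,"az":0},{"tx":0,"ty":-3.5,"tz":-0.9,"ax":0,"ay":0,"az":0}]}}

```text
time: 17.38
tcp_pos: [0.5319, 0.2053, 0.1561]
tcp_rot: [2.116, 2.321, 0.002]
ft_force: [1.6, -1.2, 8.2]
gripper_width: 0.0115
finger_force: 15.0
```

```bash
python3 - <<'E'
from fit import *
S=r.get_image("scene");T=r.get_image("top");W=r.get_image("wrist")
o=r.get_obs();print(o["tcp_pos"],o["time"],o["gripper_width"],o["finger_force"],o["ft_force"])
b=blob(S,"o",(200,100,350,260));print(b)
P=np.array([.528,.205,.016])
print("pred handle upright",[proj(S,P+[-.092*d,d,.18]).round(1) for d in(-.04,0,.04)],"10deg fwd",proj(S,P+[-.031,0,.177]).round(1))
for n,I,z in(("t",T,.058),("w",W,.058)):
    b=blob(I,"y",(250,150,400,300) if n=="t" else (0,0,560,420))
    if b: print(n,[onz(I,p,z).round(4) for p in b[:3]])
for th in(10,5,0,-5,-9):
    # bar point in side plane: pivot .055 up, leg 130deg forward of panel z (2.53rad-15deg)
    a=np.radians(th); g=a-(2.53-np.radians(15)); print(th,P+[.055*np.sin(a)+.085*np.sin(g)+.0093,-.1006-.003,.055*np.cos(a)+.085*np.cos(g)])
a=S["color"][110:290,180:380,::-1];c=W["color"][:,:,::-1]
cv2.imwrite("pics/s10.png",np.hstack([cv2.resize(a,(400,360)),cv2.resize(c,(400,360))]))
E
```

```text
[0.53191672 0.20535831 0.15605735] 17.525 0.01120511967488998 15.012761950492859 [ 0.36460495 -1.94854185  8.51164876]
(array([293.97142857, 171.91428571]), array([297.40660274, 169.60478491]), array([290.95925668, 173.93939799]), 35)
pred handle upright [array([309.9, 151.6]), array([301.6, 163. ]), array([292.8, 175.2])] 10deg fwd [317.  169.2]
t [array([0.4706, 0.1029, 0.058 ]), array([0.4708, 0.1188, 0.058 ]), array([0.4704, 0.0902, 0.058 ])]
10 [0.47320759 0.1014     0.02771798]
5 [0.4724302  0.1014     0.02208737]
0 [0.4721465  0.1014     0.01641043]
-5 [0.47235865 0.1014     0.01073037]
-9 [0.47288444 0.1014     0.00621313]
```

View pics/s10.png

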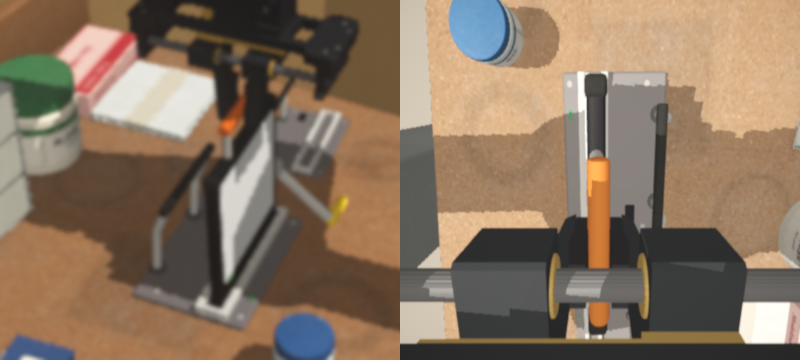

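```bash
python3 -c "
from rig import r
print(r.close_job())"
```

```text
the job is handed in; nothing more can be done
None
```

The job is handed in. The leg is flipped fully down, and the panel is upright to about 1–2 degrees by my estimate. Its lower edge is pressed into the groove and the handle is gripped at 15 N. No verdict came back.

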